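# Set the canvas holder half open

## Robot

A 7-joint arm with a two-finger parallel gripper is mounted at the origin on the work surface. World frame = base frame: x ahead of the robot, y to its left, z up, the work surface at z = 0. Lengths are in m, angles in rad, forces in N, time in s.
With the tool pointing down it reaches from about 0.425 to 0.875 m from the base axis. Payload 8.4 kg.
Tool frame: the origin (TCP) lies midway between the tips of the shut fingers; the grasp point (between the pads) lies 19 mm behind it; z points along the fingers, y is the direction in which the jaws open and shut (so a half turn about z gives the same grasp; the last joint's range is limited). The gripper opens to 87 mm and grips with 3 to 60 N. Pads are 19 mm wide; open, the fingers measure 117 mm over their backs; the gripper's body (75 mm by 190 mm) begins 51 mm behind the grasp point.
Start: joints at [1.12, 0.333, 0.04, 1.465, -0.013, 1.343, -0.059], TCP at [0.224, -0.61, 0.223] pointing down, gripper open.
Joint ranges: [-2.58, 2.58], [-0.38, 2.09], [-1.3, 1.39], [0.25, 2.4], [-1.5, 4.64], [0.08, 2.09], [-2.65, 2.65]. Speed limits (rad/s): [2.22, 2.22, 2.79, 2.79, 3.14, 3.14, 3.14].

## Interface

Orientations are given as a rotation vector (axis times angle).
In Python, from workcell import arm gives the robot as it stands. The module is installed in compiled form; this text tells all that it offers.
- The arm moves only by the tool jog_arm, never from a script. Its argument "series" is a list of rows, each an object with "xyz": the shift along the tool's x, y, z in m, a list of three; "turn": the turn about the tool's z in degrees; "fingers": the finger opening in m, from 0 to 0.087. A call has 1 to 5 rows; each row shifts and turns the commanded pose from where the row before left it, along the tool's axes as they then stand; what a row does not reach is not made up. A row lasts 1/10 s, in which the tool goes at most 50 mm and 8.59 degrees, less where a joint would pass 70% of its speed; a pose out of reach is approached as far as the arm can. A call with a gripper value outside its range is refused whole. The fingers move at their own pace and stop on an object; the grip force is fixed at half the most. Time passes only in rows, so rows that do not move let the fingers close. It gives the time, the measured TCP pose, the force and the opening at its end, in the units of the state.
- arm.observe(): the state, without advancing time (a new reading comes with each control period).
- arm.get_image(name): name is "scene" or "top" or "wrist"; returns the picture (420x560x3 uint8, blue, green, red); there is no depth.
- arm.camera_params(name): a dict with "camera_matrix" (3x3 intrinsics, pixels), "pose" (4x4, takes a point from camera to world coordinates); the wrist camera has in their place "hand_eye" (4x4, takes a point from camera to tool coordinates, whose origin is the TCP and whose axes are the flange's). Camera axes: x right, y up, looking along -z (the intrinsics and any distortion apply to the point x, -y, -z); pixel columns grow to the right and rows downward; lengths in m; the calibration is good to about 2 mm. A picture is of the moment at which its call begins: read the wrist's pose just before it. camera_params takes no time and is no camera call.
- arm.job_done(): hands the job in, once; it reports no verdict.
The state is a dict: "time": time; "joint_pos": joint angles; "dq": joint speeds; "joint_torque": joint torques, N m; "tool_pos": TCP position; "tool_rot": TCP orientation; "ft_force": force on the tool from outside, world axes, zero at the start; "torque": the same for the moment, N m; "gripper_width": opening from 0.0 (shut) to 1.0 (fully open).
Only numpy, scipy, OpenCV 4.12 (cv2) and the standard library are available. Lean on these libraries where they do the work, as an engineer would, in place of code of your own. Each camera call takes 0.05 s, during which the arm holds its last target. There are 200 camera calls.

## Task

Get the bench canvas holder ready for a canvas: with the gripper's fingertips push the wide plate at the near end of its sprung slide, past the first catch but not as far as the second, then let it go so that it springs back and the stop pin catches it at the middle position, jaws half open. Let the pin drop by itself, do not touch it; nothing is to be gripped, and the tin, the jar and the brush stay where they are.

Things in the scene. Friction and masses are not known exactly. Their poses are not given: they have to be found in the camera images.
- holder: Canvas holder bolted to the table: grey base 330 x 90 mm (x from -130 to +200 mm), two upright wooden jaws 108 mm high at its far end. Origin on the table top, exactly below the stop pin; x runs along the slide, the way it is pushed (from push plate to jaws), z up. Placed anew and turned up to 0.55 rad at every start. Two steel teeth on the slide, 35 mm apart, pass under the pin.
- push_face (a point): Centre of the flat upright face of the push plate; moves with the slide, at joint value 0 lies at (-155, 0, 59.5) mm in the holder's frame; axes parallel to the holder's. The aluminium plate is 110 mm wide (along y), 34 to 85 mm above the table, its face looking along the holder's -x; its back slopes down to the slide bar, so there is nothing to grip.
- slide (a joint): Travel of the slide along the holder's +x in m: 0 = jaws shut (start), 0.085 = end stop. Damped return spring, 5 N at 0 to 10 N at the end, plus 40 N per m/s and up to 3 N to lift the pin. Let go below 0.035 it returns to 0; pushed to 0.040-0.062 and let go it comes back onto the pin and rests at 0.035, the middle position; past about 0.067 it is caught at 0.070, too far, for good.
- stop_pin: Stop pin, not to be touched: upright sprung steel pin, 10 mm diameter, in the dark bridge over the slide (bridge top 76 mm above the table), with a black knob of 22 mm diameter on top (88 to 101 mm above the table when the pin is down). Origin at the pin's lower tip, 35 mm above the table when down, up to 9 mm higher while a tooth passes under it.
- paint_tin: Bystander: closed paint tin, 84 mm diameter, 100 mm high, upright beside the holder; origin at the centre of its underside.
- medium_jar: Bystander: amber glass jar, 62 mm diameter, 90 mm high, upright beside the holder; origin at the centre of its underside.
- paint_brush: Bystander: paint brush lying on the table beside the holder, its length along its x axis.

How it is judged:
On the way, in this order (a step that is already met when the one before it is completed fails the run):
1. the slide is pushed past the first catch (value of joint slide above 0.037 m), for 0.05 s.
2. the slide has come back onto the dropped pin at the middle position (value of joint slide between 0.031 and 0.037 m and z of stop_pin in the frame of holder below 0.038 m), for 0.2 s.
At the end, for the whole second after the job is handed in: The slide rests on the dropped stop pin at the middle position (joint value 0.035, within 4 mm), the pin down to within 3 mm, the slide at rest (value of joint slide between 0.031 and 0.039 m and z of stop_pin in the frame of holder below 0.038 m and velocity of joint slide between -0.01 and 0.01 m/s); the robot touches nothing.
It fails at once if the stop pin is touched (contact force between any of the fingers, the arm and stop_pin above 0.5 N).
It fails at once if a bystander is moved by more than 30 mm or lifted (distance of any of paint_tin, medium_jar, paint_brush from where it was at the start of the episode above 0.03 m or height (world z) of any of paint_tin, medium_jar above 0.015 m or height (world z) of paint_brush above 0.03 m or angle between any of paint_tin, medium_jar's own z axis and vertical above 0.5 rad).
It also fails if it takes over 32 s, if anything falls off the work surface, if the arm or the gripper's body presses on something with over 40 N, if the wrist force passes 120 N, or if a joint passes its speed limit or range.

## Working session

There is one attempt and no reset: what is moved stays moved. The work goes in short steps, Python scripts to look and compute and a tool call to move; the robot and the scene stay as the last step left them, time stands still between calls to the robot, and variables do not carry over. Pictures are saved under pics/ and viewed, about 8 in all and at most 12, crops included, and the job is handed in when it is done.

Besides the shell and the picture viewer there is one more tool, called after ">>>" as name(argument=value, ...) on one line, values as JSON. jog_arm: Moves the arm, as the interface text tells. Its arguments: {"type":"object","properties":{"series":{"type":"array","items":{"type":"object","properties":{"xyz":{"type":"array","items":{"type":"number"}},"turn":{"type":"number"},"fingers":{"type":"number"}}}}},"required":["series"]}

```bash
mkdir -p pics; python3 - <<'E'
from workcell import arm
import cv2,numpy as np
s=arm.observe();print({k:np.round(v,3).tolist() for k,v in s.items()})
for n in("scene","top"):
    cv2.imwrite(f"pics/{n}0.png",arm.get_image(n));p=arm.camera_params(n)
    print(n,{k:np.round(v,4).tolist() if not isinstance(v,str) else v for k,v in p.items()})
E
```

```text
{'time': 0.0, 'joint_pos': [1.12, 0.334, 0.04, 1.466, -0.013, 1.343, -0.058], 'dq': [-0.0, -0.001, 0.001, -0.001, -0.0, -0.002, -0.0], 'joint_torque': [-0.0, -65.635, 1.335, -40.381, -0.06, 0.045, 0.0], 'tool_pos': [0.224, -0.61, 0.222], 'tool_rot': [-3.092, -0.549, 0.001], 'ft_force': [0.265, 0.184, 0.478], 'torque': [-0.009, 0.013, 0.058], 'gripper_width': 1.003}
scene {'camera_matrix': [[486.6924, 0.0, 280.6946], [0.0, 486.6924, 209.1033], [0.0, 0.0, 1.0]], 'pose': [[-0.0377, -0.7431, 0.6681, 1.21], [0.9992, -0.0363, 0.016, 0.0079], [0.0123, 0.6682, 0.7439, 0.8055], [0.0, 0.0, 0.0, 1.0]]}
top {'camera_matrix': [[508.8518, 0.0, 288.5295], [0.0, 508.8518, 209.2372], [0.0, 0.0, 1.0]], 'pose': [[-0.0037, 0.9978, -0.0657, 0.5098], [-1.0, -0.0043, -0.0085, -0.0009], [-0.0088, 0.0657, 0.9978, 1.1469], [0.0, 0.0, 0.0, 1.0]]}
```

View pics/top0.png

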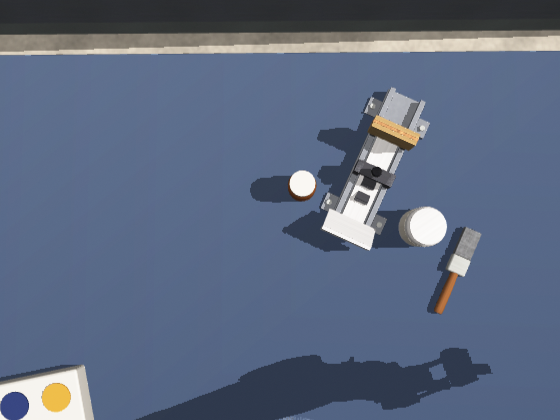

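View pics/scene0.png

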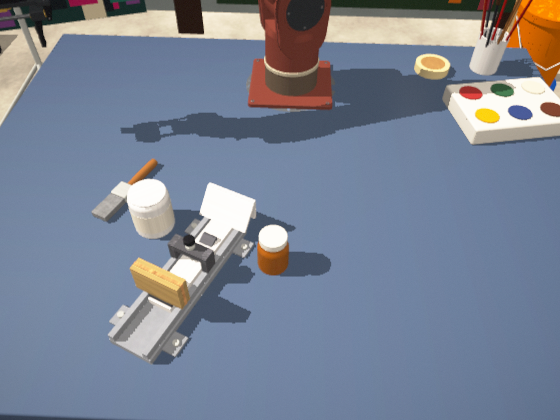

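Top view: plate around (350,230), knob at (376,172), jaws at (395,132). The tin at (423,227) is right of the plate and the jar at (302,185) is left of it. Next I'll zoom in and measure.

```bash
cat > h.py <<'E'
import numpy as np
from workcell import arm
from scipy.spatial.transform import Rotation as R
def ray(cam,uv,z):
    p=arm.camera_params(cam);K=p["camera_matrix"];P=np.array(p["pose"])
    d=np.linalg.solve(K,[uv[0],uv[1],1.]);d=P[:3,:3]@(d*[1,-1,-1]);o=P[:3,3]
    return o+d*(z-o[2])/d[2]
E
python3 - <<'E'
import cv2
im=cv2.imread("pics/top0.png")[75:265,290:460]
cv2.imwrite("pics/crop.png",cv2.resize(im,None,fx=3.15,fy=3.15,interpolation=cv2.INTER_CUBIC))
E
python3 - <<'E'
from h import *
import cv2
im=cv2.imread("pics/top0.png")
m=(im.min(2)>150).astype(np.uint8)
roi=np.zeros_like(m);roi[205:255,315:382]=1
n,l,st,c=cv2.connectedComponentsWithStats(m*roi)
i=1+st[1:,4].argmax();ct=cv2.findContours((l==i).astype(np.uint8),0,1)[0][0]
print("plate",st[i],cv2.boxPoints(cv2.minAreaRect(ct)).round(1).tolist())
q=cv2.approxPolyDP(ct,3,True)[:,0];print(q.tolist())
h=cv2.cvtColor(im,cv2.COLOR_BGR2HSV)
w=((h[...,0]<25)&(h[...,1]>90)&(h[...,2]>80)).astype(np.uint8);w[:,:365]=0;w[150:]=0;w[:100]=0
ct=max(cv2.findContours(w,0,1)[0],key=cv2.contourArea);b=cv2.boxPoints(cv2.minAreaRect(ct));print("jaw",b.round(1).tolist())
for t in b: print(ray("top",t,.108).round(4))
print("knob",ray("top",(376,172),.1))
E
```

```text
plate [ 322  205   58   46 1650] [[320.20001220703125, 231.1999969482422], [336.6000061035156, 188.6999969482422], [385.79998779296875, 207.60000610351562], [369.3999938964844, 250.1999969482422]]
[[329, 209], [322, 228], [369, 250], [374, 233], [370, 224], [379, 205], [374, 205], [365, 224], [370, 205], [346, 205], [341, 214], [343, 205], [335, 211]]
jaw [[369.6000061035156, 125.80000305175781], [374.70001220703125, 114.0999984741211], [419.8999938964844, 133.60000610351562], [414.79998779296875, 145.39999389648438]]
[ 0.7501 -0.1602  0.108 ]
[ 0.7747 -0.1711  0.108 ]
[ 0.7333 -0.2635  0.108 ]
[ 0.7088 -0.2526  0.108 ]
knob [ 0.65510619 -0.1732495   0.1       ]
```

View pics/crop.png

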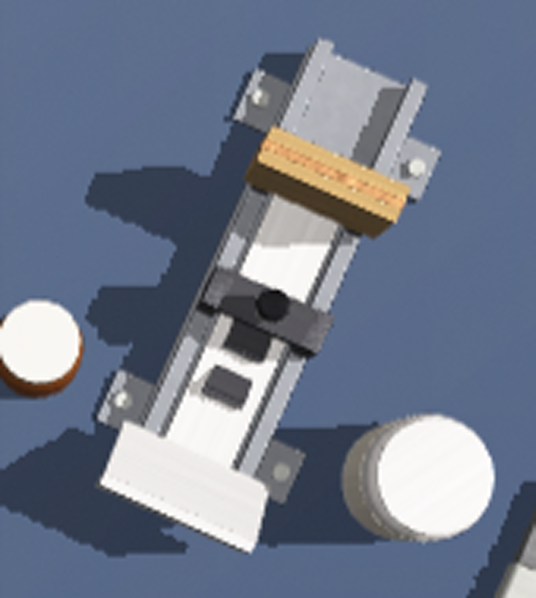

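The crop shows the face's lower edge running from full-image (321.4,229) to (370,250.2), and the knob at (376.3,171.5). Both give the same slide direction. I'll check that they agree on the face position and work out the move.

```bash
python3 - <<'E'
from h import *
for z in(.085,.034):
    a,b=ray("top",(321.4,229),z),ray("top",(370,250.2),z)
    e=b-a;print(z,a.round(4),b.round(4),"mid",((a+b)/2).round(4),"len",np.linalg.norm(e).round(4),"yaw",np.arctan2(e[0],-e[1])*-57.3+0, np.degrees(np.arctan2(e[0],-e[1])))
k=ray("top",(376.3,171.5),.1);print("knob",k)
yaw=-np.radians(24.0);u=np.array([np.cos(yaw),np.sin(yaw),0]);print("face from knob",k-.155*u)
f=(k-.155*u);f[2]=.06
s=arm.observe();Rm=R.from_rotvec(s["tool_rot"]).as_matrix();print("toolx",Rm[:,0].round(3))
for d in(.06,):
    t=f-d*u;t[2]=.2;print(t,"in tool",(Rm.T@(t-s["tool_pos"])).round(4))
E
```

```text
0.085 [ 0.5381 -0.0603  0.085 ] [ 0.4937 -0.1608  0.085 ] mid [ 0.5159 -0.1105  0.085 ] len 0.1099 yaw 23.83487395475993 -23.833118374066903
0.034 [ 0.5394 -0.0631  0.034 ] [ 0.4929 -0.1685  0.034 ] mid [ 0.5162 -0.1158  0.034 ] len 0.1152 yaw 23.834873954759953 -23.833118374066927
knob [ 0.65614474 -0.17388483  0.1       ]
face from knob [ 0.51454519 -0.11084065  0.1       ]
toolx [ 0.939  0.345 -0.   ]
[ 0.45973247 -0.08643645  0.2       ] in tool [ 0.4018 -0.41    0.0223]
```

>>> jog_arm(series=[{"xyz": [0.027, -0.027, 0], "turn": 0, "fingers": 0}, {"xyz": [0.027, -0.027, 0], "turn": 0, "fingers": 0}, {"xyz": [0.027, -0.027, 0], "turn": 0, "fingers": 0}, {"xyz": [0.027, -0.027, 0], "turn": 0, "fingers": 0}, {"xyz": [0.027, -0.027, 0], "turn": 0, "fingers": 0}])

```text
time: 0.6
tool_pos: [0.3045, -0.4353, 0.2222]
tool_rot: [-3.093, -0.55, 0.001]
ft_force: [0.2, -0.6, -0.6]
gripper_width: 0.632
```

>>> jog_arm(series=[{"xyz": [0.027, -0.027, 0], "turn": 0, "fingers": 0}, {"xyz": [0.027, -0.027, 0], "turn": 0, "fingers": 0}, {"xyz": [0.027, -0.027, 0], "turn": 0, "fingers": 0}, {"xyz": [0.027, -0.027, 0], "turn": 0, "fingers": 0}, {"xyz": [0.027, -0.027, 0], "turn": 0, "fingers": 0}])

```text
time: 1.1
tool_pos: [0.3846, -0.2621, 0.2224]
tool_rot: [-3.093, -0.55, 0.0]
ft_force: [1.2, -0.3, -0.3]
gripper_width: 0.174
```

>>> jog_arm(series=[{"xyz": [0.027, -0.027, 0], "turn": 0, "fingers": 0}, {"xyz": [0.027, -0.027, 0], "turn": 0, "fingers": 0}, {"xyz": [0.027, -0.027, 0], "turn": 0, "fingers": 0}, {"xyz": [0.027, -0.027, 0], "turn": 0, "fingers": 0}, {"xyz": [0, 0, 0], "turn": 0, "fingers": 0}])

```text
time: 1.6
tool_pos: [0.4502, -0.1199, 0.2226]
tool_rot: [-3.09, -0.561, -0.001]
ft_force: [-0.0, 1.2, 1.3]
gripper_width: 0.013
```

>>> jog_arm(series=[{"xyz": [0, 0, 0], "turn": 7, "fingers": 0}, {"xyz": [0, 0, 0], "turn": 7, "fingers": 0}, {"xyz": [0, 0, 0], "turn": 7, "fingers": 0}, {"xyz": [0, 0, 0], "turn": 7, "fingers": 0}, {"xyz": [0, 0, 0], "turn": 7, "fingers": 0}])

```text
time: 2.1
tool_pos: [0.4481, -0.1256, 0.2223]
tool_rot: [3.114, -0.414, -0.001]
ft_force: [0.5, -0.2, 0.7]
gripper_width: 0.005
```

>>> jog_arm(series=[{"xyz": [0, 0, 0], "turn": 7, "fingers": 0}, {"xyz": [0, 0, 0], "turn": 2, "fingers": 0}, {"xyz": [0, 0, 0], "turn": 0, "fingers": 0}, {"xyz": [0, 0, 0], "turn": 0, "fingers": 0}])

```text
time: 2.5
tool_pos: [0.4483, -0.1254, 0.2224]
tool_rot: [3.074, -0.648, -0.001]
ft_force: [0.2, -0.4, -0.3]
gripper_width: 0.005
```

>>> jog_arm(series=[{"xyz": [0, -0.02, 0.02], "turn": 0, "fingers": 0}, {"xyz": [0, -0.02, 0.03], "turn": 0, "fingers": 0}, {"xyz": [0, 0, 0.03], "turn": 0, "fingers": 0}, {"xyz": [0, 0, 0.03], "turn": 0, "fingers": 0}, {"xyz": [0, 0, 0], "turn": 0, "fingers": 0}])

```text
time: 3.0
tool_pos: [0.462, -0.0881, 0.1092]
tool_rot: [-3.074, 0.647, 0.01]
ft_force: [-0.3, 0.4, -0.3]
gripper_width: 0.007
```

>>> jog_arm(series=[{"xyz": [0, 0, 0.025], "turn": 0, "fingers": 0}, {"xyz": [0, 0, 0.027], "turn": 0, "fingers": 0}, {"xyz": [0, 0, 0], "turn": 0, "fingers": 0}, {"xyz": [0, 0, 0], "turn": 0, "fingers": 0}])

```text
time: 3.4
tool_pos: [0.4653, -0.0887, 0.0619]
tool_rot: [-3.074, 0.649, -0.001]
ft_force: [0.5, 0.1, -0.3]
gripper_width: 0.007
```

```bash
python3 - <<'E'
from h import *
import cv2
s=arm.observe();M=R.from_rotvec(s["tool_rot"]).as_matrix()
d=M.T@(np.array([.515,-.1105,.06])-s["tool_pos"]);print(s["time"],s["tool_pos"],"face in tool",d.round(4),M[:,0])
cv2.imwrite("pics/top1.png",np.hstack([arm.get_image("top")[120:320,220:460],arm.get_image("scene")[130:330,130:370]]))
E
```

```text
3.4 [ 0.46526726 -0.08865243  0.0619272 ] face in tool [ 0.0543 -0.0001  0.0019] [ 9.14734899e-01 -4.04054377e-01  3.54061552e-04]
```

View pics/top1.png

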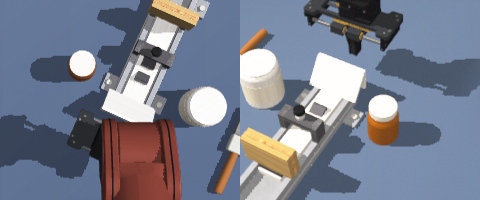

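The view shows the gripper square in front of the plate, with the fingertips centred and clear of the tin and jar. The face is 54 mm ahead of the TCP, so I expect contact after about 45 mm.

>>> jog_arm(series=[{"xyz": [0.015, 0, 0], "turn": 0, "fingers": 0}, {"xyz": [0.015, 0, 0], "turn": 0, "fingers": 0}, {"xyz": [0.008, 0, 0], "turn": 0, "fingers": 0}, {"xyz": [0, 0, 0], "turn": 0, "fingers": 0}])

```text
time: 3.9
tool_pos: [0.5007, -0.1043, 0.0616]
tool_rot: [-3.073, 0.65, -0.003]
ft_force: [-0.7, 0.0, -0.3]
gripper_width: 0.006
```

>>> jog_arm(series=[{"xyz": [0.004, 0, 0], "turn": 0, "fingers": 0}, {"xyz": [0, 0, 0], "turn": 0, "fingers": 0}])

```text
time: 4.1
tool_pos: [0.5032, -0.1054, 0.0608]
tool_rot: [3.074, -0.649, 0.0]
ft_force: [-0.4, -0.2, 0.2]
gripper_width: 0.005
```

>>> jog_arm(series=[{"xyz": [0.004, 0, 0], "turn": 0, "fingers": 0}, {"xyz": [0, 0, 0], "turn": 0, "fingers": 0}])

```text
time: 4.3
tool_pos: [0.5063, -0.1068, 0.0605]
tool_rot: [-3.074, 0.649, 0.002]
ft_force: [-4.6, 1.8, 3.7]
gripper_width: 0.009
```

>>> jog_arm(series=[{"xyz": [0.004, 0, 0], "turn": 0, "fingers": 0}, {"xyz": [0, 0, 0], "turn": 0, "fingers": 0}])

```text
time: 4.5
tool_pos: [0.5097, -0.1083, 0.0603]
tool_rot: [-3.074, 0.649, 0.003]
ft_force: [-3.5, 1.5, 3.5]
gripper_width: 0.004
```

Contact came at about u = 0.505 m, against 0.506 m predicted from vision. The slide is now at about 5 mm, so I need some 46 mm more to reach about 51 mm.

>>> jog_arm(series=[{"xyz": [0.008, 0, 0], "turn": 0, "fingers": 0}, {"xyz": [0.008, 0, 0], "turn": 0, "fingers": 0}, {"xyz": [0.008, 0, 0], "turn": 0, "fingers": 0}, {"xyz": [0.008, 0, 0], "turn": 0, "fingers": 0}, {"xyz": [0, 0, 0], "turn": 0, "fingers": 0}])

```text
time: 5.0
tool_pos: [0.5383, -0.1214, 0.0596]
tool_rot: [-3.074, 0.649, 0.006]
ft_force: [-6.5, 1.4, 2.0]
gripper_width: 0.004
```

>>> jog_arm(series=[{"xyz": [0.006, 0, 0], "turn": 0, "fingers": 0}, {"xyz": [0.006, 0, 0], "turn": 0, "fingers": 0}, {"xyz": [0, 0, 0], "turn": 0, "fingers": 0}, {"xyz": [0, 0, 0], "turn": 0, "fingers": 0}])

```text
time: 5.4
tool_pos: [0.5485, -0.1261, 0.0596]
tool_rot: [3.074, -0.649, -0.007]
ft_force: [-8.1, 2.4, 1.2]
gripper_width: 0.005
```

```bash
python3 - <<'E'
from h import *
import cv2
s=arm.observe();M=R.from_rotvec(s["tool_rot"]).as_matrix()
print(s["time"],s["tool_pos"],"slide est",np.dot([.9147,-.404,0],s["tool_pos"])-.505,s["ft_force"])
cv2.imwrite("pics/s2.png",cv2.resize(arm.get_image("scene")[150:330,130:330],None,fx=3,fy=3))
E
```

```text
5.4 [ 0.54853458 -0.12605752  0.05956208] slide est 0.04767181752869798 [-8.11275871  2.41701646  1.20448339]
```

View pics/s2.png

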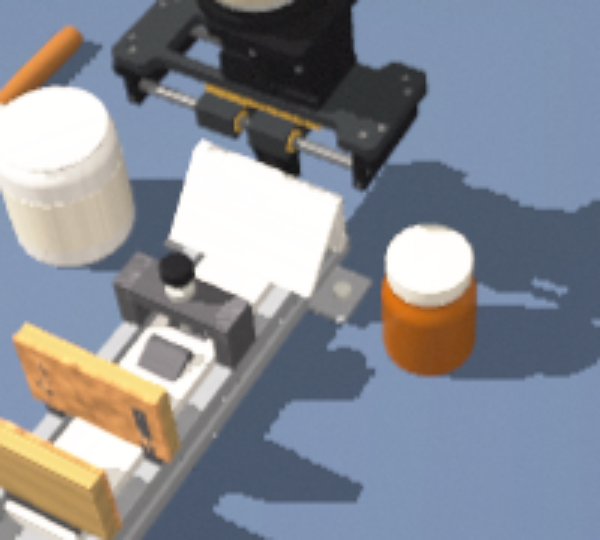

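The picture shows one tooth already past the bridge on the jaw side, with the plate at an estimated 48 mm. That is inside the 40–62 mm window; I'll add 3 mm for margin and then let go.

>>> jog_arm(series=[{"xyz": [0.003, 0, 0], "turn": 0, "fingers": 0}, {"xyz": [0, 0, 0], "turn": 0, "fingers": 0}])

```text
time: 5.65
tool_pos: [0.5509, -0.1272, 0.0596]
tool_rot: [3.074, -0.649, -0.009]
ft_force: [-8.8, 2.2, 2.9]
gripper_width: 0.005
```

>>> jog_arm(series=[{"xyz": [-0.02, 0, 0], "turn": 0, "fingers": 0}, {"xyz": [-0.03, 0, 0], "turn": 0, "fingers": 0}, {"xyz": [-0.03, 0, 0], "turn": 0, "fingers": 0}, {"xyz": [-0.01, 0, 0], "turn": 0, "fingers": 0}, {"xyz": [0, 0, 0], "turn": 0, "fingers": 0}])

```text
time: 6.15
tool_pos: [0.4707, -0.0912, 0.0608]
tool_rot: [3.073, -0.648, 0.001]
ft_force: [-0.6, -1.2, -0.3]
gripper_width: 0.006
```

>>> jog_arm(series=[{"xyz": [0, 0, 0], "turn": 0, "fingers": 0}, {"xyz": [0, 0, 0], "turn": 0, "fingers": 0}, {"xyz": [0, 0, 0], "turn": 0, "fingers": 0}, {"xyz": [0, 0, 0], "turn": 0, "fingers": 0}, {"xyz": [0, 0, 0], "turn": 0, "fingers": 0}])

```text
time: 6.65
tool_pos: [0.4713, -0.0914, 0.0604]
tool_rot: [-3.074, 0.649, 0.0]
ft_force: [-0.7, 0.5, 0.6]
gripper_width: 0.008
```

```bash
python3 - <<'E'
from h import *
import cv2
s=arm.observe();print(s["time"],s["tool_pos"],s["ft_force"])
t=arm.get_image("top");cv2.imwrite("pics/t3full.png",t)
a=cv2.resize(arm.get_image("scene")[150:330,130:330],None,fx=2,fy=2);b=cv2.resize(t[90:270,300:450],None,fx=2,fy=2)
cv2.imwrite("pics/s3.png",np.hstack([a,b]))
E
```

```text
6.65 [ 0.47134982 -0.09137675  0.06044109] [-0.6674925   0.51488394  0.62596091]
```

View pics/s3.png

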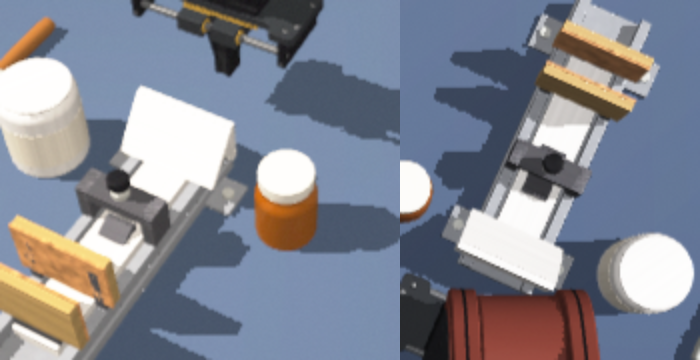

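```bash
python3 - <<'E'
from h import *
u=np.array([.9147,-.404,0])
a=(ray("top",(329,212),.085)+ray("top",(378,236),.085))/2
b=np.array([.5159,-.1105,0]);print("slide by plate edge",(a-b)@u)
import cv2
def jaw(f):
    im=cv2.imread(f);h=cv2.cvtColor(im,cv2.COLOR_BGR2HSV)
    w=((h[...,0]<25)&(h[...,1]>90)&(h[...,2]>80)).astype(np.uint8);w[:,:355]=0;w[155:]=0
    return [(cv2.minAreaRect(c)[0],ray("top",cv2.minAreaRect(c)[0],.1)@u) for c in cv2.findContours(w,0,1)[0] if cv2.contourArea(c)>100]
print(jaw("pics/top0.png"),jaw("pics/t3full.png"))
E
```

```text
slide by plate edge 0.03635009779099353
[((394.7734069824219, 129.70895385742188), np.float64(0.7663258432630824))] [((393.1089172363281, 133.75885009765625), np.float64(0.7570932940441837)), ((401.07733154296875, 115.7010498046875), np.float64(0.7987839251468681))]
```

```bash
python3 -c "
from workcell import arm
arm.job_done();print(arm.observe()['time'])"
```

```text
the job is handed in; nothing more can be done
the job is handed in; nothing more can be done
```

The holder is set at its middle position with the jaws half open, as far as the cameras can show, and the job is handed in. No verdict was reported.

- **Push and release:** I pushed the plate with the shut fingertips to about 50 mm of slide travel, judged from the tool position (about 9 N at most). I then pulled back quickly so the slide sprang back onto the pin.
- **Slide position:** About 0.5 s after release, the top camera put the plate edge at about 36 mm, against 35 mm nominal. It had not gone back to 0. I did not measure its speed.
- **Jaws:** The two jaws stand clearly apart. Their spacing came out at about 42 mm centre to centre. I have no reference for the thickness of the jaws, so this supports the result but does not confirm it.
- **Stop pin:** I never went near it. Its knob looks down in the pictures and the slide is held, but I did not measure its height.
- **Surroundings:** The fingers ended roughly 80 mm clear of the plate, with the wrist force back to about zero. The tin and jar appear unmoved in the pictures. The brush was only partly in the last view, and the arm never went low near it.

No check failed or disagreed. The last reading before hand-in was 6.65 s, well inside the 32 s limit.

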